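Wet the sponge, draw the soldering iron and present it tip down

TASK

Get ready to clean the soldering iron's tip: push the head of the water bottle's pump fully down and let it spring back, to wet the sponge. Then draw the iron out of its stand, turn it so that the tip points straight down, and finish while holding it still there in the gripper, the tip a few centimetres above the middle of the sponge and touching nothing. The iron is hot: keep your fingers off the hot end, let the hot end touch nothing but its stand, and leave the other things on the bench where they are.

Things in the scene. Friction and masses are not known exactly. Their poses are not given: they have to be found in the camera images.
- iron: battery soldering iron (no cable), 215 mm long, 0.1 to 0.16 kg, round about its z axis, which runs from tip to handle end. Origin on the axis under the flange (34 mm disc, 5 mm thick). Black handle: plain cylinder 25 mm across from z = 5 to 112 mm, cap to 120; below: steel nose 21 mm across to -30, hot end to -95. Sits in its stand's sloped tube, flange on the mouth, z pointing up and out
- iron_grip (a point): on the iron's axis 60 mm above its origin, in the middle of the handle; the centre of mass lies about 20 mm from it towards the tip
- hot_end: the iron's hot metal, rigid with it (same origin and axes): 7.6 mm steel shaft and pointed copper tip, from z = -29 to -95 mm
- iron_tip (a point): the point of the iron's tip, 95 mm below the iron's origin on its axis
- stand: iron stand, fixed to the bench: black base 175 x 92 mm, 22 mm high, steel cheeks carrying the sloped guard tube. Origin at table level under it; z up, x level, from the handle's side to the far end. The tube, 34 mm wide at its mouth, bore 23 mm, 105 mm long, runs down from the mouth towards +x at 40 deg below level
- holder_mouth (a point): centre of the tube's mouth, 115 mm above the table, at x = -45 mm in the stand's frame. The iron is loose in the tube and its handle sags to about 33 deg above level (31 to 36); it must be drawn 95 mm along the tube before its tip is out of the mouth
- sponge_tray: shallow steel tray, fixed to the bench, 100 mm (x) by 205 mm (y), rim 20 mm high; z up. Origin at table level 60 mm off the tray's middle: in this frame the middle is at (-60, 0) mm, the cleaning sponge (78 x 92 mm) at (-60, 44) and the water bottle (60 mm across) in a 68 mm ring at (-60, -60)
- sponge_mid (a point): middle of the sponge's upper face, 18 mm above the table, where the sponge has a small round mark; axes as the tray, z up
- pump (a joint): travel of the bottle's sprung pump head in m: 0 up at rest, 0.010 fully down. It takes 3 N to start and 6.6 N to bottom, and springs back up when let go
- pump_top (a point): middle of the pump head's flat round top (33 mm across), 168 mm above the table at rest; moves straight down when pressed. A thin spout (8 mm thick, 4 mm lower than the top) runs 69 mm from it towards the tray's +y, ending over the near edge of the sponge about 146 mm above the table
- solder_spool: bystander: solder spool standing on end, 60 mm across its flanges, 62 mm tall; loose; origin under its middle
- small_spool: bystander: small solder spool standing on end, 44 mm across, 40 mm tall; loose; origin under its middle
- wool_pot: bystander: round black tip-cleaner pot with brass wool, 80 mm across, 50 mm tall; loose; origin under its middle
- flux_bottle: bystander: small amber glass bottle with black cap, 36 mm across, 75 mm tall; loose; origin under its middle
- solder_sucker: bystander: desoldering pump lying down, aluminium tube 20 mm thick, about 200 mm long; loose; origin under its middle
- tweezers: bystander: steel tweezers lying flat, 140 mm long, 5 mm thick; loose; origin under its middle
- cutters: bystander: side cutters lying flat, 130 mm long, 14 mm thick; loose; origin under its middle
Not all that is in view belongs to the job. Leave any blue look-alike of the sponge_tray alone.

How it is judged (in metres and radians):
On the way, in this order (a step that is already met when the one before it is completed fails the run):
1. the pump head is pressed fully down (8 mm or more of its 10 mm) (value of joint pump above 0.008 m), for 0.1 s.
2. the pump head is back up, and the iron is out of the stand and held in the fingers, its tip 90 mm or more above the table (value of joint pump below 0.003 m and contact force between iron and stand below 0.05 N and contact force between iron and sponge_tray below 0.05 N and contact force between the fingers and iron above 2 N and height (world z) of iron_tip above 0.09 m and distance between iron and holder_mouth above 0.095 m), for 0.2 s.
At the end, for the whole second after the job is handed in: the iron is held still in the fingers, resting on nothing else, its axis within 0.30 rad (17 deg) of vertical with the tip down, the tip 10 to 80 mm above the sponge's face and within 25 mm of its middle seen from above, the hot end touching nothing, and the pump head is back up (value of joint pump below 0.003 m and contact force between iron and stand below 0.05 N and contact force between iron and sponge_tray below 0.05 N and contact force between the fingers and iron above 2 N and angle between iron's own z axis and vertical below 0.3 rad and horizontal distance between iron_tip and sponge_mid below 0.025 m and z of iron_tip in the frame of sponge_mid between 0.01 and 0.08 m and contact force between hot_end and anything else below 0.05 N and linear speed of iron below 0.03 m/s and angular speed of iron below 0.2 rad/s); the arm keeps its last pose, push and grip.
It fails at once if the fingers or the arm touch the hot end (contact force between any of the fingers, the arm and hot_end above 0.3 N).
It fails at once if the hot end touches something other than the stand (contact force between hot_end and anything else above 0.3 N and contact force between hot_end and stand below 0.05 N).
It fails at once if a bystander is moved by more than 20 mm (distance of any of solder_spool, small_spool, wool_pot, flux_bottle, solder_sucker, tweezers, cutters from where it was at the start of the episode above 0.02 m).
It also fails if it takes over 51 s, if anything falls off the work surface, if the arm or the gripper's body presses on something with over 40 N, if the wrist force passes 120 N, or if a joint passes its speed limit or range.

ROBOT

A 6-joint arm with a two-finger parallel gripper is mounted at the origin on the work surface. World frame = base frame: x ahead of the robot, y to its left, z up, the work surface at z = 0. Lengths are in mm, angles in degrees, forces in N, time in s.
With the tool pointing down it reaches from about 350 to 725 mm from the base axis. Payload 4.3 kg.
Tool frame: the origin (TCP) lies midway between the tips of the shut fingers; the grasp point (between the pads) lies 19 mm behind it; z points along the fingers, y is the line along which they close (so a half turn about z gives the same grasp; the last joint's range is limited). The gripper opens to 85 mm and grips with 20 to 120 N. Pads are 22 mm wide; open, the fingers measure 114 mm over their backs; the gripper's body (76 mm by 85 mm) begins 54 mm behind the grasp point. The pads swing forward as they close: fully open they stand 13 mm farther back than shut.
Start: joints at [59.8, 21.618, 4.641, 73.018, 0, 83.68], TCP at [232.792, 525.809, 231.329] pointing down, gripper open.
Joint ranges: [-156.06, 156.06], [-48.1, 94.91], [-58.44, 69.94], [-101.28, 121.22], [-78.64, 73.56], [-180, 180]. Speed limits (degrees/s): [147.25, 147.25, 180, 180, 180, 180].

INTERFACE

Orientations are given as a 3x3 rotation matrix whose columns are the frame's x, y, z axes.
In Python, from cell import arm gives the robot as it stands.
- The arm moves only by the tool play_rows, never from a script. Its argument "deltas" is a list of rows, each an object with "travel": the shift along the tool's x, y, z in units of 12 cm (1.0 is 12 cm), a list of three; "rot": the turn, a rotation vector about the tool's x, y, z in units of pi rad (1.0 is pi rad), a list of three; "fingers": the opening, from 0 (shut) to 1 (fully open). In form: [{"travel": [x, y, z], "rot": [ax, ay, az], "fingers": fingers}, ...]. A call has 1 to 10 rows; each row is the pose to reach, as a shift and turn from the pose commanded when the call began, along the tool's axes at that moment, turning the shorter way round; what a row does not reach only later rows make up. A row lasts 1/12 s, in which the tool goes at most 41.7 mm and 7.16 degrees, less where a joint would pass 70% of its speed; a pose out of reach is approached as far as the arm can. A call with a number of a shift or a turn outside -1 to 1 is refused whole. A call with a gripper value outside its range is refused whole. The fingers move at their own pace and stop on an object; "grip_force" is the grip in N (left out, the last holds). Time passes only in rows, so rows that repeat a pose let the fingers close. It gives the time, the measured TCP pose, the force, the opening and the grip force at its end, in the units of the state.
- arm.get_obs(): the state, without advancing time (a new reading comes with each control period).
- arm.camera(name): name is "side" or "top"; returns a dict with "image" (384x512x3 uint8, red, green, blue), "depth" (384x512 float32, mm along the optical axis (not along the pixel's ray), 0 where there is no reading), "fx", "fy", "cx", "cy" (pixels), "R" (3x3) and "t" (3): a world point X has camera coordinates R X + t. Camera axes: x right, y down, z forward; pixel columns grow to the right and rows downward; lengths in mm; the calibration is good to about 2 mm. A picture is of the moment at which its call begins.
- arm.finish_job(): hands the job in; it is judged then, once.
The state is a dict: "t": time; "joints": joint angles; "joint_vel": joint speeds; "effort": joint torques, N m; "eef_pos": TCP position; "eef_rot": TCP orientation; "ft_force": force on the tool from outside, world axes, zero at the start; "wrist_torque": the same for the moment, N m; "width": finger opening in mm; "grasp_force": force on a finger pad.
Only numpy, scipy, OpenCV 4.12 (cv2) and the standard library are available. Lean on these libraries where they do the work, as an engineer would, in place of code of your own. Each camera call takes 0.05 s, during which the arm holds its last target. There are 200 camera calls.

## Working session

There is one attempt and no reset: what is moved stays moved. The work goes in short steps, Python scripts to look and compute and a tool call to move; the robot and the scene stay as the last step left them, time stands still between calls to the robot, and variables do not carry over. Pictures are saved under pics/ and viewed, at most 10 in all, crops included, and the job is handed in when it is done.

Besides the shell and the picture viewer there is one more tool, called as name(argument=value, ...), one argument or row to a line, values as JSON. play_rows: Moves the arm, as the interface text tells. Shifts and turns lie within -1 to 1; 1 stands for 12 cm of shift or pi rad of turn. Its arguments: {"type":"object","properties":{"deltas":{"type":"array"},"grip_force":{"type":"number"}},"required":["deltas"]}

```bash
mkdir -p pics; cat > h.py <<'E'
import numpy as np, cv2
from cell import arm
def grab(n):
    c=arm.camera(n); np.savez(f'pics/{n}.npz',**c); return c
def load(n): return dict(np.load(f'pics/{n}.npz'))
def pts(c):
    v,u=np.mgrid[:384,:512]; d=c['depth']
    P=np.stack([(u-c['cx'])/c['fx']*d,(v-c['cy'])/c['fy']*d,d],-1)
    return (P-c['t'])@c['R']
def ray(c,u,v,z):
    o=-c['R'].T@c['t']; r=c['R'].T@np.array([(u-c['cx'])/c['fx'],(v-c['cy'])/c['fy'],1])
    return o+r*(z-o[2])/r[2]
def proj(c,X):
    p=c['R']@np.array(X)+c['t']; return c['fx']*p[0]/p[2]+c['cx'],c['fy']*p[1]/p[2]+c['cy']
E
python3 - <<'E'
from h import *
for n in('side','top'):
    c=grab(n); cv2.imwrite(f'pics/{n}0.png',cv2.resize(c['image'][...,::-1],(800,600)))
    print(n,c['fx'],c['cx'],c['cy'],-c['R'].T@c['t'],c['R'].round(3).tolist())
print(arm.get_obs())
E
```

```text
side 464.193225880056 247.0850925446621 194.57329728877153 [-194.27020837 -866.77375084  850.82570192] [[0.769, -0.639, 0.012], [-0.325, -0.407, -0.854], [0.55, 0.653, -0.52]]
top 483.29360739420736 261.58360680926586 192.77032514418772 [ 286.56559267   49.52446087 1583.2654524 ] [[0.01, -1.0, 0.004], [-0.982, -0.011, -0.191], [0.191, -0.002, -0.982]]
{'t': 0.1, 'joints': array([5.98007199e+01, 2.16565919e+01, 4.56975141e+00, 7.30177872e+01,
       5.10926776e-04, 8.36794851e+01]), 'joint_vel': array([ 0.03515973, -0.07021166,  0.23576224, -0.03121261,  0.01675574,
        0.12324455]), 'effort': array([ 1.22625028e-03, -4.64694107e+01,  2.70582712e+01,  1.19880913e-02,
       -1.16203860e-04, -3.05423313e-06]), 'eef_pos': array([232.46211353, 525.26961013, 230.45979971]), 'eef_rot': array([[-9.14403945e-01,  4.04801887e-01, -9.26250542e-04],
       [ 4.04802892e-01,  9.14402615e-01, -1.57377575e-03],
       [ 2.09898523e-04, -1.81401565e-03, -9.99998333e-01]]), 'ft_force': array([-0.4337956 ,  0.34382372, -0.82951313]), 'wrist_torque': array([-0.0158665 , -0.02204337, -0.02765169]), 'grasp_force': 0.0, 'width': 85.5545535045044}
```

View pics/side0.png

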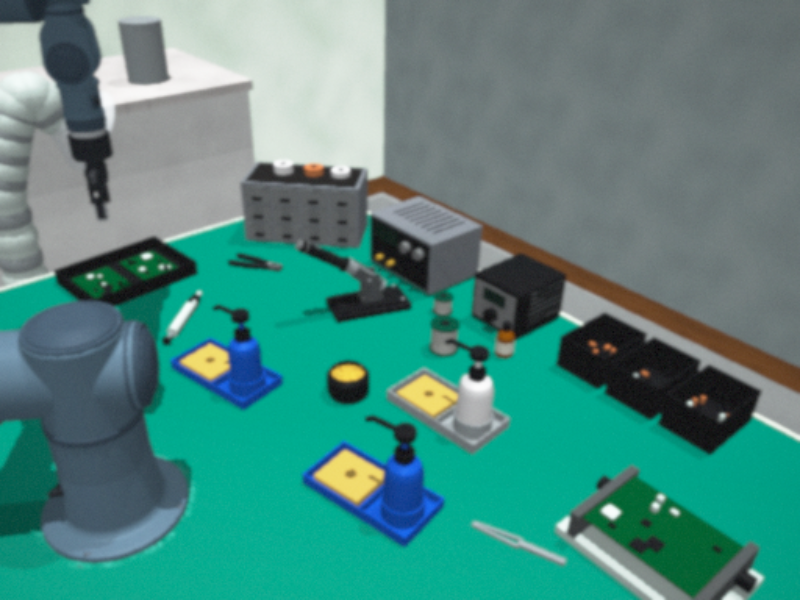

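View pics/top0.png

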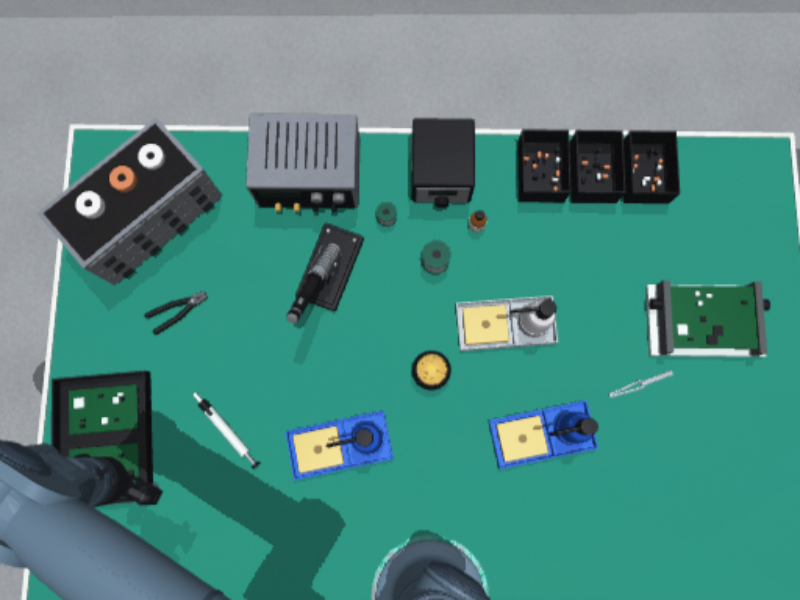

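Three trays have a sponge and bottle. In top-view pixels (800x600), two are blue look-alikes at (340,445) and (543,433). The third, at (506,323), is steel grey with a white bottle and fits "steel tray". The iron runs from its handle end at (293,317) to about (325,262) in the stand. I'll confirm these in an enlarged crop and measure them.

```bash
python3 - <<'E'
from h import *
t=load('top');s=load('side')
a=cv2.resize(t['image'][180:240,280:370,::-1],(400,267),interpolation=2); b=cv2.resize(t['image'][135:215,170:240,::-1],(350,400),interpolation=2)
c=cv2.resize(s['image'][210:295,240:330,::-1],(400,378),interpolation=2)[:333]; d=cv2.resize(s['image'][145:210,180:270,::-1],(400,289),interpolation=2)
W=np.zeros((600,800,3),np.uint8); W[:267,:400]=a; W[:400,400:750]=b; W[267:600,:400]=c; W[400:600,400:800]=d[:200]
cv2.imwrite('pics/crop.png',W)
for n,cam,px in (('top',t,[(311,207),(349,196),(188,203),(205,175)]),('side',s,[(274,252),(306,226),(192,156),(225,170)])):
    P=pts(cam)
    for u,v in px: print(n,(u,v),np.nanmedian(P[v-1:v+2,u-1:u+2].reshape(-1,3),0).round(1), ray(cam,u,v,18).round(1))
# yellow sponge, grey tray
for n,cam,lo,hi in (('top',t,(290,185),(362,228)),('side',s,(245,230),(330,290))):
    hsv=cv2.cvtColor(cam['image'],cv2.COLOR_RGB2HSV); m=cv2.inRange(hsv,(15,60,120),(35,255,255)); k=np.zeros_like(m);k[lo[1]:hi[1],lo[0]:hi[0]]=1;m*=k
    ys,xs=np.nonzero(m); R=np.array([ray(cam,u,v,18)for u,v in zip(xs,ys)])[:,:2].astype(np.float32); print(n,'sponge',cv2.minAreaRect(R),len(R), np.median(pts(cam)[ys,xs][:,2]))
P=pts(t)
m=np.zeros((384,512),bool); m[140:215,175:235]=1; m&=(P[...,2]>90)
Q=P[m]; print('iron top pts',len(Q)); 
for z in range(90,230,10):
    q=Q[(Q[:,2]>=z)&(Q[:,2]<z+10)]; 
    if len(q): print(z,len(q),q.mean(0).round(1))
P=pts(t);m=np.zeros((384,512),bool); m[180:225,330:362]=1; m&=(P[...,2]>155); print('pump',P[m].mean(0),P[m].max(0),P[m].min(0),m.sum())
E
```

```text
top (311, 207) [ 545.4 -116.1   18.7] [ 544.6 -116.3   18. ]
top (349, 196) [ 554.6 -214.1  168.3] [ 582.7 -242.    18. ]
top (188, 203) [525.  262.1 185.1] [553.6 287.6  18. ]
top (205, 175) [625.5 223.  118.9] [648.5 234.8  18. ]
side (274, 252) [ 543.2 -113.3   19. ] [ 544.3 -113.    18. ]
side (306, 226) [ 547.3 -222.7  168.3] [709.5 -80.1  18. ]
side (192, 156) [524.2 262.8 183. ] [703.2 542.7  18. ]
side (225, 170) [625.4 222.5 117.3] [734.8 367.9  18. ]
top sponge ((543.05078125, -114.24708557128906), (77.86437225341797, 90.90345001220703), 5.081963539123535) 652 17.90110994253665
side sponge ((543.735595703125, -114.14549255371094), (86.51643371582031, 100.79390716552734), 4.66477632522583) 641 18.710314403325018
iron top pts 464
90 45 [656.5 217.9  94.9]
100 53 [644.7 224.6 105.2]
110 41 [633.3 226.6 114.6]
120 45 [621.3 231.2 124.9]
130 46 [607.  236.4 134.3]
140 37 [591.8 243.4 144.1]
150 48 [573.7 247.7 154.7]
160 43 [555.3 253.9 166.7]
170 47 [538.4 263.  175.2]
180 43 [532.8 263.9 183.4]
190 1 [530.  270.4 190.5]
pump [ 537.85814493 -192.50325524  241.13761124] [ 569.99634414   49.52446087 1583.2654524 ] [ 286.56559267 -232.33333035  156.02039749] 151
```

View pics/crop.png

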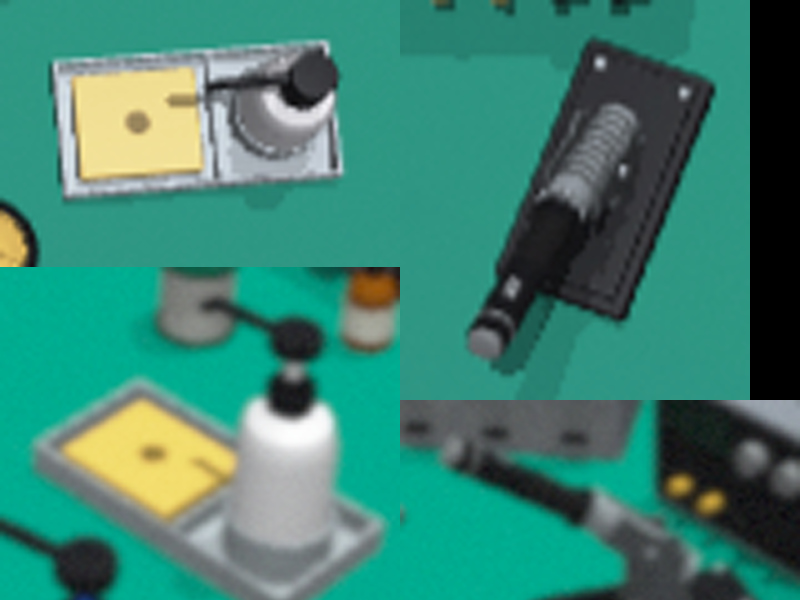

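The crop confirms the steel tray with the white bottle: mark at crop (138,122), pump head at (312,78), and the iron's handle end at (486,343). The blue trays aren't involved. Next I'll fit the handle's axis from both depth views.

```bash
python3 - <<'E'
from h import *
from scipy.optimize import least_squares
t=load('top');s=load('side')
A=[]
for n,c in(('top',t),('side',s)):
    P=pts(c); hsv=cv2.cvtColor(c['image'],cv2.COLOR_RGB2HSV)
    a=P-np.array([580,248,145.]); d0=np.array([-.8,.27,.54]); L=a@d0; r=np.linalg.norm(a-L[...,None]*d0,axis=-1)
    m=(abs(L)<38)&(r<28)&(P[...,2]>95); Q=P[m]; A.append(Q); print(n,len(Q))
def res(p,Q):
    d=np.array([-np.cos(p[2])*np.cos(p[3]),np.cos(p[2])*np.sin(p[3]),np.sin(p[2])])
    a=Q-np.array([580,p[0],p[1]]); return np.linalg.norm(a-np.outer(a@d,d),axis=1)-12.5
for Q in (A[0],A[1],np.vstack(A)):
    f=least_squares(res,[245,140,.57,.33],args=(Q,),loss='soft_l1'); p=f.x
    print('at x=580 y,z',p[:2].round(1),'elev,az off -x',np.degrees(p[2:]).round(1),'res',np.median(abs(f.fun)).round(2))
d=np.array([-np.cos(p[2])*np.cos(p[3]),np.cos(p[2])*np.sin(p[3]),np.sin(p[2])])
o=np.array([580,p[0],p[1]])
for c in(t,s):
    P=pts(c); a=P-o; L=a@d; r=np.linalg.norm(a-L[...,None]*d,axis=-1); m=(r<20)&(P[...,2]>60)&(abs(L)<150)
    print('end L',np.percentile(L[m],[98,99.5]), [(l,int((m&(L>l)&(L<l+6)).sum()),r[m&(L>l)&(L<l+6)].mean().round(1)) for l in range(-80,90,6)])
print(d)
E
```

```text
top 161
side 164
at x=580 y,z [248.7 140.4] elev,az off -x [31.6 19.5] res 1.13
at x=580 y,z [249.7 142.6] elev,az off -x [32.9 20. ] res 1.33
at x=580 y,z [249.3 141.3] elev,az off -x [32.1 19.7] res 1.34
end L [71.01141135 71.96272869] [(-80, 21, np.float64(14.3)), (-74, 18, np.float64(14.6)), (-68, 14, np.float64(13.8)), (-62, 11, np.float64(13.3)), (-56, 14, np.float64(15.1)), (-50, 17, np.float64(15.1)), (-44, 24, np.float64(13.9)), (-38, 11, np.float64(12.3)), (-32, 11, np.float64(12.4)), (-26, 12, np.float64(12.1)), (-20, 15, np.float64(12.2)), (-14, 15, np.float64(11.8)), (-8, 10, np.float64(11.1)), (-2, 10, np.float64(13.2)), (4, 14, np.float64(12.0)), (10, 15, np.float64(11.8)), (16, 11, np.float64(12.0)), (22, 12, np.float64(12.0)), (28, 13, np.float64(12.4)), (34, 14, np.float64(11.5)), (40, 12, np.float64(12.5)), (46, 14, np.float64(12.4)), (52, 15, np.float64(12.7)), (58, 18, np.float64(12.3)), (64, 17, np.float64(9.8)), (70, 21, np.float64(7.8)), (76, 0, np.float64(nan)), (82, 0, np.float64(nan)), (88, 0, np.float64(nan))]
end L [70.66617897 72.35412412] [(-80, 9, np.f
[... 222 characters left out ...]
, 11, np.float64(12.3)), (-26, 11, np.float64(11.7)), (-20, 15, np.float64(13.0)), (-14, 8, np.float64(12.6)), (-8, 17, np.float64(12.5)), (-2, 15, np.float64(11.3)), (4, 9, np.float64(11.3)), (10, 12, np.float64(12.1)), (16, 14, np.float64(12.5)), (22, 13, np.float64(12.4)), (28, 13, np.float64(12.7)), (34, 15, np.float64(11.3)), (40, 11, np.float64(12.6)), (46, 14, np.float64(12.4)), (52, 11, np.float64(11.5)), (58, 20, np.float64(11.7)), (64, 13, np.float64(10.3)), (70, 12, np.float64(8.2)), (76, 0, np.float64(nan)), (82, 0, np.float64(nan)), (88, 0, np.float64(nan))]
[-0.79728683  0.28603244  0.5315253 ]<stdin>:19: RuntimeWarning: Mean of empty slice.
  ret = ret.dtype.type(ret / rcount)
```

play_rows(
  deltas=[
    {"travel": [0, 0, -0.4], "rot": [0, 0, 0.03], "fingers": 0},
    {"travel": [0, 0, -0.4], "rot": [0, 0, 0.07], "fingers": 0},
    {"travel": [0, 0, -0.4], "rot": [0, 0, 0.1], "fingers": 0},
  ],
)

```text
t: 0.35
eef_pos: [233.1, 526.4, 281.4]
eef_rot: [[-0.741, 0.672, 0.002], [0.672, 0.741, 0.003], [0.001, 0.003, -1.0]]
ft_force: [0.7, 0.5, 0.7]
width: 51.6
grasp_force: 0.0
```

```bash
cat > go.py <<'E'
# usage: go.py x y z az tilt : tool x azimuth az (tool down), then tilt about tool y
import sys; from h import *
from scipy.spatial.transform import Rotation as Ro
x,y,z,az,tilt=map(float,sys.argv[1:6])
o=arm.get_obs(); R=Ro.from_matrix(o['eef_rot'])
T=Ro.from_euler('z',az,degrees=True)*Ro.from_euler('x',180,degrees=True)*Ro.from_euler('y',tilt,degrees=True)
tr=R.inv().apply(np.array([x,y,z])-o['eef_pos'])/120; rv=(R.inv()*T).as_rotvec()/np.pi
print('travel',tr.round(3),'rot',rv.round(3),'joints',o['joints'].round(0),'t',o['t'],'f',o['ft_force'].round(1),'w',o['width'])
E
python3 go.py 552 -218 260 218.5 0
```

```text
travel [-6.136 -2.81   0.166] rot [ 0.001  0.001 -0.448] joints [ 60.  21.  11.  80.  -0. 102.] t 0.35 f [0.7 0.5 0.7] w 51.55199120286508
```

play_rows(
  deltas=[
    {"travel": [-0.33, -0.15, 0], "rot": [0, 0, -0.03], "fingers": 0},
    {"travel": [-0.66, -0.3, 0], "rot": [0, 0, -0.07], "fingers": 0},
    {"travel": [-1, -0.46, 0], "rot": [0, 0, -0.1], "fingers": 0},
  ],
)

```text
t: 0.6
eef_pos: [281.7, 411.9, 278.5]
eef_rot: [[-0.917, 0.398, -0.0], [0.398, 0.917, -0.001], [0.0, -0.001, -1.0]]
ft_force: [0.8, 0.0, -0.5]
width: 12.3
grasp_force: 0.0
```

```bash
python3 go.py 552 -218 260 218.5 0
```

```text
travel [-4.155 -3.92   0.158] rot [-0.    -0.    -0.344] joints [48. 12. -1. 77. -0. 72.] t 0.6 f [ 0.8  0.  -0.5] w 12.298244063057167
```

play_rows(
  deltas=[
    {"travel": [-0.25, -0.24, 0], "rot": [0, 0, 0], "fingers": 0},
    {"travel": [-0.5, -0.47, 0], "rot": [0, 0, 0], "fingers": 0},
    {"travel": [-0.75, -0.71, 0], "rot": [0, 0, 0], "fingers": 0},
    {"travel": [-1, -0.95, 0], "rot": [0, 0, 0], "fingers": 0},
  ],
)

```text
t: 0.93
eef_pos: [345.3, 258.2, 279.0]
eef_rot: [[-0.915, 0.404, -0.0], [0.404, 0.915, -0.0], [0.0, -0.0, -1.0]]
ft_force: [0.5, 0.1, -0.3]
width: 0.4
grasp_force: 0.0
```

play_rows(
  deltas=[
    {"travel": [-0.25, -0.24, 0], "rot": [0, 0, 0], "fingers": 0},
    {"travel": [-0.5, -0.47, 0], "rot": [0, 0, 0], "fingers": 0},
    {"travel": [-0.75, -0.71, 0], "rot": [0, 0, 0], "fingers": 0},
    {"travel": [-1, -0.95, 0], "rot": [0, 0, 0], "fingers": 0},
  ],
)

```text
t: 1.27
eef_pos: [408.8, 105.3, 279.1]
eef_rot: [[-0.914, 0.405, -0.0], [0.405, 0.914, 0.0], [0.0, 0.0, -1.0]]
ft_force: [1.2, 0.6, -0.5]
width: -0.2
grasp_force: 0.0
```

play_rows(
  deltas=[
    {"travel": [-0.25, -0.24, 0], "rot": [0, 0, 0], "fingers": 0},
    {"travel": [-0.5, -0.47, 0], "rot": [0, 0, 0], "fingers": 0},
    {"travel": [-0.75, -0.71, 0], "rot": [0, 0, 0], "fingers": 0},
    {"travel": [-1, -0.95, 0], "rot": [0, 0, 0], "fingers": 0},
    {"travel": [-1, -0.95, 0], "rot": [0, 0, 0], "fingers": 0},
  ],
)

```text
t: 1.68
eef_pos: [474.7, -51.8, 278.4]
eef_rot: [[-0.911, 0.412, 0.001], [0.412, 0.911, -0.003], [-0.002, -0.003, -1.0]]
ft_force: [1.8, -0.9, -0.2]
width: 0.1
grasp_force: 0.0
```

```bash
python3 go.py 552 -218 190 218.5 0
```

```text
travel [-1.156 -0.995  0.741] rot [-0.001  0.    -0.349] joints [-14.  10.  -5.  76.  -0.  11.] t 1.6833 f [ 1.8 -0.9 -0.2] w 0.07594101813119628
```

play_rows(
  deltas=[
    {"travel": [-0.25, -0.2, 0.1], "rot": [0, 0, -0.04], "fingers": 0},
    {"travel": [-0.5, -0.45, 0.2], "rot": [0, 0, -0.08], "fingers": 0},
    {"travel": [-0.75, -0.65, 0.3], "rot": [0, 0, -0.12], "fingers": 0},
    {"travel": [-1, -0.9, 0.4], "rot": [0, 0, -0.15], "fingers": 0},
    {"travel": [-1, -0.995, 0.5], "rot": [0, 0, -0.19], "fingers": 0},
    {"travel": [-1, -0.995, 0.5], "rot": [0, 0, -0.19], "fingers": 0},
  ],
)

```text
t: 2.18
eef_pos: [532.4, -205.8, 215.3]
eef_rot: [[-0.984, -0.178, -0.005], [-0.178, 0.984, 0.002], [0.005, 0.003, -1.0]]
ft_force: [-0.3, 0.0, -0.2]
width: -0.2
grasp_force: 0.0
```

```bash
python3 go.py 552 -218 180 190 0
```

```text
travel [-0.144 -0.129  0.294] rot [ 0.001 -0.002  0.001] joints [-27.  22.   2.  71.  -0. -38.] t 2.1833 f [-0.3  0.  -0.2] w -0.19765052288991355
```

play_rows(
  deltas=[
    {"travel": [-0.07, -0.06, 0.15], "rot": [0, 0, 0], "fingers": 0},
    {"travel": [-0.144, -0.129, 0.29], "rot": [0, 0, 0], "fingers": 0},
    {"travel": [-0.144, -0.129, 0.29], "rot": [0, 0, 0], "fingers": 0},
    {"travel": [-0.144, -0.129, 0.29], "rot": [0, 0, 0], "fingers": 0},
  ],
)

```text
t: 2.52
eef_pos: [552.7, -214.0, 183.8]
eef_rot: [[-0.984, -0.179, -0.003], [-0.179, 0.984, 0.002], [0.002, 0.002, -1.0]]
ft_force: [-0.2, 0.1, -0.5]
width: -0.1
grasp_force: 0.0
```

```bash
python3 go.py 552 -218 157 190 0; python3 - <<'E'
from h import *
t=grab('top');s=grab('side')
i=lambda c,a,b,u,v:cv2.resize(c['image'][v:v+80,u:u+90,::-1],(390,350),interpolation=2)
cv2.imwrite('pics/pump.png',np.hstack([i(t,0,0,290,160),i(s,0,0,260,180)]))
E
```

```text
travel [ 0.011 -0.032  0.223] rot [ 0.001 -0.001  0.002] joints [-27.  25.   2.  68.   0. -38.] t 2.5167 f [-0.2  0.1 -0.5] w -0.14636323954998307
```

View pics/pump.png

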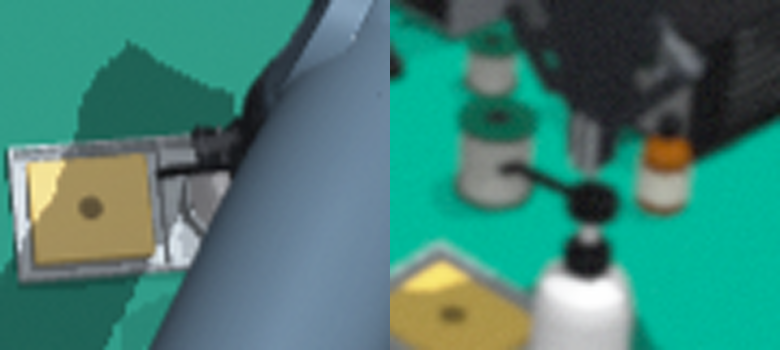

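In the side crop the shut fingertips at (588,165) are right above the pump head at (592,200). The next move is the press.

play_rows(
  deltas=[
    {"travel": [0.01, -0.03, 0.1], "rot": [0, 0, 0], "fingers": 0},
    {"travel": [0.01, -0.03, 0.15], "rot": [0, 0, 0], "fingers": 0},
    {"travel": [0.01, -0.03, 0.2], "rot": [0, 0, 0], "fingers": 0},
    {"travel": [0.01, -0.03, 0.23], "rot": [0, 0, 0], "fingers": 0},
    {"travel": [0.01, -0.03, 0.23], "rot": [0, 0, 0], "fingers": 0},
    {"travel": [0.01, -0.03, 0.23], "rot": [0, 0, 0], "fingers": 0},
  ],
)

```text
t: 3.12
eef_pos: [553.4, -219.1, 158.5]
eef_rot: [[-0.984, -0.179, 0.002], [-0.179, 0.984, -0.001], [-0.002, -0.001, -1.0]]
ft_force: [-1.0, -0.2, 6.3]
width: -0.2
grasp_force: 3.1
```

play_rows(
  deltas=[
    {"travel": [0, 0, 0.025], "rot": [0, 0, 0], "fingers": 0},
    {"travel": [0, 0, 0.025], "rot": [0, 0, 0], "fingers": 0},
    {"travel": [0, 0, 0.025], "rot": [0, 0, 0], "fingers": 0},
  ],
)

```text
t: 3.37
eef_pos: [553.5, -219.2, 157.9]
eef_rot: [[-0.984, -0.179, 0.003], [-0.179, 0.984, -0.002], [-0.003, -0.002, -1.0]]
ft_force: [-5.8, 1.7, 18.4]
width: -0.2
grasp_force: 9.5
```

Force climbed to 18 N with no further travel, so the pump is at its stop. I'll lift off and head for the iron.

play_rows(
  deltas=[
    {"travel": [0, 0, -0.2], "rot": [0, 0, 0], "fingers": 0},
    {"travel": [0, 0, -0.5], "rot": [0, 0, 0], "fingers": 0},
    {"travel": [0, 0, -0.8], "rot": [0, 0, 0], "fingers": 0},
    {"travel": [0, 0, -1], "rot": [0, 0, 0], "fingers": 0},
    {"travel": [0, 0, -1], "rot": [0, 0, 0], "fingers": 0},
  ],
)

```text
t: 3.78
eef_pos: [555.4, -219.9, 280.5]
eef_rot: [[-0.984, -0.179, 0.009], [-0.179, 0.984, -0.004], [-0.008, -0.006, -1.0]]
ft_force: [1.3, 0.8, -0.6]
width: 0.3
grasp_force: 0.0
```

```bash
python3 go.py 570.4 252.7 260 -19.7 0
```

```text
travel [-0.828  3.853  0.155] rot [-0.004 -0.002 -0.833] joints [-28.  24.  15.  81.   0. -38.] t 3.7833 f [ 1.3  0.8 -0.6] w 0.3128952851681311
```

play_rows(
  deltas=[
    {"travel": [-0.07, 0.33, 0], "rot": [0, 0, 0], "fingers": 0},
    {"travel": [-0.14, 0.66, 0], "rot": [0, 0, 0], "fingers": 0.5},
    {"travel": [-0.2, 1, 0], "rot": [0, 0, 0], "fingers": 1},
  ],
)

```text
t: 4.03
eef_pos: [554.9, -95.8, 273.4]
eef_rot: [[-0.984, -0.177, -0.0], [-0.177, 0.984, 0.001], [0.0, 0.001, -1.0]]
ft_force: [1.1, 0.2, -0.2]
width: 23.5
grasp_force: 0.0
```

play_rows(
  deltas=[
    {"travel": [-0.07, 0.33, 0], "rot": [0, 0, 0], "fingers": 1},
    {"travel": [-0.14, 0.66, 0], "rot": [0, 0, 0], "fingers": 1},
    {"travel": [-0.2, 1, 0], "rot": [0, 0, 0], "fingers": 1},
  ],
)

```text
t: 4.28
eef_pos: [556.6, 27.6, 273.4]
eef_rot: [[-0.984, -0.179, -0.001], [-0.179, 0.984, 0.0], [0.001, 0.0, -1.0]]
ft_force: [0.4, -0.3, 0.6]
width: 60.1
grasp_force: 0.0
```

play_rows(
  deltas=[
    {"travel": [-0.07, 0.33, 0], "rot": [0, 0, 0], "fingers": 1},
    {"travel": [-0.14, 0.66, 0], "rot": [0, 0, 0], "fingers": 1},
    {"travel": [-0.2, 1, 0], "rot": [0, 0, 0], "fingers": 1},
  ],
)

```text
t: 4.53
eef_pos: [558.6, 150.0, 273.4]
eef_rot: [[-0.984, -0.179, -0.001], [-0.179, 0.984, 0.0], [0.001, 0.0, -1.0]]
ft_force: [0.2, -1.0, 0.2]
width: 85.3
grasp_force: 0.0
```

play_rows(
  deltas=[
    {"travel": [-0.07, 0.25, 0], "rot": [0, 0, -0.04], "fingers": 1},
    {"travel": [-0.14, 0.5, 0], "rot": [0, 0, -0.08], "fingers": 1},
    {"travel": [-0.2, 0.75, 0], "rot": [0, 0, -0.12], "fingers": 1},
    {"travel": [-0.2, 0.85, 0], "rot": [0, 0, -0.16], "fingers": 1},
    {"travel": [-0.2, 0.85, 0], "rot": [0, 0, -0.2], "fingers": 1},
    {"travel": [-0.2, 0.85, 0], "rot": [0, 0, -0.24], "fingers": 1},
    {"travel": [-0.2, 0.85, 0], "rot": [0, 0, -0.28], "fingers": 1},
    {"travel": [-0.2, 0.85, 0], "rot": [0, 0, -0.32], "fingers": 1},
    {"travel": [-0.2, 0.85, 0], "rot": [0, 0, -0.36], "fingers": 1},
    {"travel": [-0.2, 0.85, 0], "rot": [0, 0, -0.4], "fingers": 1},
  ],
)

```text
t: 5.37
eef_pos: [564.1, 252.7, 273.2]
eef_rot: [[-0.134, -0.991, -0.001], [-0.991, 0.134, -0.0], [0.0, 0.001, -1.0]]
ft_force: [-0.5, 0.2, 0.4]
width: 85.2
grasp_force: 0.0
```

```bash
python3 go.py 570.4 252.7 230 -19.7 0
```

```text
travel [-0.007 -0.053  0.36 ] rot [ 0.     0.    -0.433] joints [ 18.  27.  19.  82.   0. -64.] t 5.3667 f [-0.5  0.2  0.4] w 85.22655771121114
```

play_rows(
  deltas=[
    {"travel": [-0.007, -0.053, 0.05], "rot": [0, 0, -0.04], "fingers": 1},
    {"travel": [-0.007, -0.053, 0.1], "rot": [0, 0, -0.08], "fingers": 1},
    {"travel": [-0.007, -0.053, 0.15], "rot": [0, 0, -0.12], "fingers": 1},
    {"travel": [-0.007, -0.053, 0.2], "rot": [0, 0, -0.16], "fingers": 1},
    {"travel": [-0.007, -0.053, 0.25], "rot": [0, 0, -0.2], "fingers": 1},
    {"travel": [-0.007, -0.053, 0.3], "rot": [0, 0, -0.24], "fingers": 1},
    {"travel": [-0.007, -0.053, 0.36], "rot": [0, 0, -0.28], "fingers": 1},
    {"travel": [-0.007, -0.053, 0.36], "rot": [0, 0, -0.32], "fingers": 1},
    {"travel": [-0.007, -0.053, 0.36], "rot": [0, 0, -0.36], "fingers": 1},
    {"travel": [-0.007, -0.053, 0.36], "rot": [0, 0, -0.4], "fingers": 1},
  ],
)

```text
t: 6.2
eef_pos: [570.3, 252.6, 229.8]
eef_rot: [[0.898, -0.44, -0.002], [-0.44, -0.898, -0.0], [-0.001, 0.001, -1.0]]
ft_force: [0.3, 0.8, -0.3]
width: 85.1
grasp_force: 0.0
```

play_rows(
  deltas=[
    {"travel": [0, 0, 0], "rot": [0, 0, -0.033], "fingers": 1},
    {"travel": [0, 0, 0], "rot": [0, 0, -0.033], "fingers": 1},
    {"travel": [0, 0, 0], "rot": [0, 0, -0.033], "fingers": 1},
  ],
)

```text
t: 6.45
eef_pos: [570.7, 252.6, 230.2]
eef_rot: [[0.936, -0.353, -0.001], [-0.353, -0.936, -0.0], [-0.001, 0.0, -1.0]]
ft_force: [-0.2, -0.3, 0.9]
width: 85.2
grasp_force: 0.0
```

```bash
python3 go.py 570.4 252.7 126 -19.7 0; python3 - <<'E'
from h import *
s=grab('side'); o=arm.get_obs()
cv2.imwrite('pics/grasp.png',cv2.resize(s['image'][90:220,160:290,::-1],(600,600),interpolation=2))
print([np.array(proj(s,p))-[160,90] for p in ([570.4,252.7,147.7],o['eef_pos'])], o['eef_pos'],o['eef_rot'].round(3))
E
```

```text
travel [-0.002 -0.001  0.868] rot [ 0.     0.    -0.005] joints [  18.   28.   14.   76.    0. -141.] t 6.45 f [-0.2 -0.3  0.9] w 85.17651889757181
[array([45.87978046, 73.00921184]), array([45.12205556, 49.85973833])] [570.80995624 252.52375705 230.34748813] [[ 0.936 -0.353 -0.001]
 [-0.353 -0.936 -0.   ]
 [-0.001  0.    -1.   ]]
```

View pics/grasp.png

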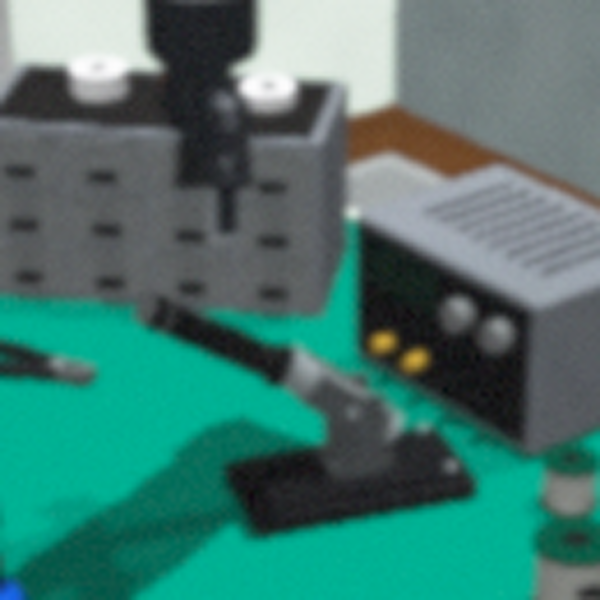

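In the crop, the computed grip point at (212,337) is in the middle of the black handle, which runs from (150,310) to (290,370). The fingers hang above it at (228,230), so I'll descend and grip.

play_rows(
  deltas=[
    {"travel": [0, 0, 0.15], "rot": [0, 0, -0.005], "fingers": 1},
    {"travel": [0, 0, 0.35], "rot": [0, 0, -0.005], "fingers": 1},
    {"travel": [0, 0, 0.55], "rot": [0, 0, -0.005], "fingers": 1},
    {"travel": [0, 0, 0.75], "rot": [0, 0, -0.005], "fingers": 1},
    {"travel": [0, 0, 0.87], "rot": [0, 0, -0.005], "fingers": 1},
    {"travel": [0, 0, 0.87], "rot": [0, 0, -0.005], "fingers": 1},
    {"travel": [0, 0, 0.87], "rot": [0, 0, -0.005], "fingers": 0.6},
    {"travel": [0, 0, 0.87], "rot": [0, 0, -0.005], "fingers": 0.5},
    {"travel": [0, 0, 0.87], "rot": [0, 0, -0.005], "fingers": 0.4},
  ],
  grip_force=40,
)

```text
t: 7.25
eef_pos: [572.4, 252.9, 128.1]
eef_rot: [[0.942, -0.336, 0.003], [-0.336, -0.942, 0.001], [0.002, -0.002, -1.0]]
ft_force: [0.4, 0.4, 0.2]
width: 51.9
grasp_force: 0.0
```

play_rows(
  deltas=[
    {"travel": [0, 0, 0], "rot": [0, 0, 0], "fingers": 0.36},
    {"travel": [0, 0, 0], "rot": [0, 0, 0], "fingers": 0.33},
    {"travel": [0, 0, 0], "rot": [0, 0, 0], "fingers": 0.3},
    {"travel": [0, 0, 0], "rot": [0, 0, 0], "fingers": 0.27},
    {"travel": [0, 0, 0], "rot": [0, 0, 0], "fingers": 0.2},
    {"travel": [0, 0, 0], "rot": [0, 0, 0], "fingers": 0.1},
    {"travel": [0, 0, 0], "rot": [0, 0, 0], "fingers": 0},
    {"travel": [0, 0, 0], "rot": [0, 0, 0], "fingers": 0},
    {"travel": [0, 0, 0], "rot": [0, 0, 0], "fingers": 0},
  ],
  grip_force=60,
)

```text
t: 8.0
eef_pos: [571.4, 252.6, 126.8]
eef_rot: [[0.942, -0.335, 0.001], [-0.335, -0.942, 0.0], [0.001, -0.001, -1.0]]
ft_force: [-2.1, -0.2, 6.0]
width: 23.4
grasp_force: 58.4
```

play_rows(
  deltas=[
    {"travel": [-0.035, 0, -0.022], "rot": [0, 0, 0], "fingers": 0},
    {"travel": [-0.1, 0, -0.063], "rot": [0, 0, 0], "fingers": 0},
    {"travel": [-0.18, 0, -0.113], "rot": [0, 0, 0], "fingers": 0},
    {"travel": [-0.26, 0, -0.163], "rot": [0, 0, 0], "fingers": 0},
  ],
  grip_force=80,
)

```text
t: 8.33
eef_pos: [540.2, 263.3, 146.0]
eef_rot: [[0.942, -0.336, -0.002], [-0.336, -0.942, 0.001], [-0.002, 0.0, -1.0]]
ft_force: [0.4, 1.2, -0.8]
width: 23.3
grasp_force: 79.0
```

Low forces, so I'll keep drawing the iron along its axis.

play_rows(
  deltas=[
    {"travel": [-0.1, 0, -0.063], "rot": [0, 0, 0], "fingers": 0},
    {"travel": [-0.2, 0, -0.125], "rot": [0, 0, 0], "fingers": 0},
    {"travel": [-0.3, 0, -0.188], "rot": [0, 0, 0], "fingers": 0},
    {"travel": [-0.4, 0, -0.25], "rot": [0, 0, 0], "fingers": 0},
    {"travel": [-0.5, 0, -0.313], "rot": [0, 0, 0], "fingers": 0},
    {"travel": [-0.6, 0, -0.375], "rot": [0, 0, 0], "fingers": 0},
    {"travel": [-0.7, 0, -0.44], "rot": [0, 0, 0], "fingers": 0},
    {"travel": [-0.75, 0, -0.47], "rot": [0, 0, 0], "fingers": 0},
    {"travel": [-0.75, 0, -0.47], "rot": [0, 0, 0], "fingers": 0},
  ],
)

```text
t: 9.08
eef_pos: [456.2, 294.0, 203.7]
eef_rot: [[0.943, -0.334, 0.001], [-0.334, -0.943, 0.001], [0.001, -0.001, -1.0]]
ft_force: [0.7, -0.1, -1.3]
width: 22.6
grasp_force: 79.0
```

```bash
python3 - <<'E'
from h import *
s=grab('side'); t=grab('top'); o=arm.get_obs(); print(o['eef_pos'],o['joints'].round(0))
a=cv2.resize(s['image'][100:210,150:260,::-1],(400,400),interpolation=2);b=cv2.resize(t['image'][130:230,160:260,::-1],(400,400),interpolation=2)
cv2.imwrite('pics/out.png',np.hstack([a,b]))
E
```

```text
[457.19646943 293.2911209  202.42019565] [  26.   18.   -4.   67.   -0. -134.]
```

View pics/out.png

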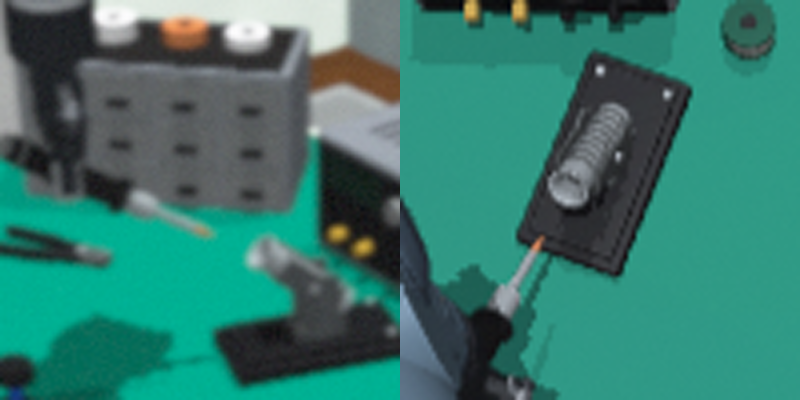

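The iron is out: in the side crop its tip at (210,235) is clear of the mouth at (265,255), and it is firmly held. Now I'll raise it and yaw.

play_rows(
  deltas=[
    {"travel": [0, 0, -0.15], "rot": [0, 0, 0], "fingers": 0},
    {"travel": [0, 0, -0.35], "rot": [0, 0, 0.02], "fingers": 0},
    {"travel": [0, 0, -0.55], "rot": [0, 0, 0.05], "fingers": 0},
    {"travel": [0, 0, -0.75], "rot": [0, 0, 0.08], "fingers": 0},
    {"travel": [0, 0, -0.9], "rot": [0, 0, 0.11], "fingers": 0},
    {"travel": [0, 0, -1], "rot": [0, 0, 0.14], "fingers": 0},
    {"travel": [0, 0, -1], "rot": [0, 0, 0.17], "fingers": 0},
    {"travel": [0, 0, -1], "rot": [0, 0, 0.2], "fingers": 0},
  ],
)

```text
t: 9.85
eef_pos: [458.4, 293.1, 322.8]
eef_rot: [[0.56, -0.828, 0.002], [-0.828, -0.56, 0.001], [0.0, -0.002, -1.0]]
ft_force: [-0.3, 0.1, -1.8]
width: 22.9
grasp_force: 78.8
```

```bash
python3 go.py 540 -110 330 162 0
```

```text
travel [ 3.163  1.318 -0.061] rot [-0.     0.001  0.789] joints [ 26.  18.  12.  85.  -0. -98.] t 9.85 f [-0.3  0.1 -1.8] w 22.92660230042354
```

play_rows(
  deltas=[
    {"travel": [0.05, 0.02, 0], "rot": [0, 0, 0.02], "fingers": 0},
    {"travel": [0.15, 0.06, 0], "rot": [0, 0, 0.05], "fingers": 0},
    {"travel": [0.3, 0.12, 0], "rot": [0, 0, 0.08], "fingers": 0},
    {"travel": [0.45, 0.18, 0], "rot": [0, 0, 0.11], "fingers": 0},
    {"travel": [0.6, 0.24, 0], "rot": [0, 0, 0.14], "fingers": 0},
    {"travel": [0.75, 0.3, 0], "rot": [0, 0, 0.17], "fingers": 0},
    {"travel": [0.85, 0.35, 0], "rot": [0, 0, 0.2], "fingers": 0},
    {"travel": [0.95, 0.4, 0], "rot": [0, 0, 0.23], "fingers": 0},
    {"travel": [1, 0.4, 0], "rot": [0, 0, 0.26], "fingers": 0},
  ],
)

```text
t: 10.6
eef_pos: [485.7, 164.8, 321.7]
eef_rot: [[-0.222, -0.975, -0.001], [-0.975, 0.222, -0.001], [0.001, 0.001, -1.0]]
ft_force: [-0.6, 0.6, -0.7]
width: 23.0
grasp_force: 78.6
```

```bash
python3 go.py 540 -110 330 162 0
```

```text
travel [ 2.133 -0.95  -0.067] rot [-0.    -0.     0.529] joints [ 12.  14.   7.  83.  -0. -65.] t 10.6 f [-0.6  0.6 -0.7] w 22.98887751921177
```

play_rows(
  deltas=[
    {"travel": [0.05, -0.02, 0], "rot": [0, 0, 0.02], "fingers": 0},
    {"travel": [0.15, -0.07, 0], "rot": [0, 0, 0.05], "fingers": 0},
    {"travel": [0.3, -0.13, 0], "rot": [0, 0, 0.08], "fingers": 0},
    {"travel": [0.45, -0.2, 0], "rot": [0, 0, 0.11], "fingers": 0},
    {"travel": [0.6, -0.27, 0], "rot": [0, 0, 0.14], "fingers": 0},
    {"travel": [0.75, -0.33, 0], "rot": [0, 0, 0.17], "fingers": 0},
    {"travel": [0.85, -0.38, 0], "rot": [0, 0, 0.2], "fingers": 0},
    {"travel": [0.95, -0.43, 0], "rot": [0, 0, 0.23], "fingers": 0},
    {"travel": [1, -0.45, 0], "rot": [0, 0, 0.26], "fingers": 0},
  ],
)

```text
t: 11.35
eef_pos: [513.0, 36.0, 321.4]
eef_rot: [[-0.863, -0.506, -0.001], [-0.506, 0.863, -0.001], [0.001, -0.0, -1.0]]
ft_force: [0.1, 0.0, -1.2]
width: 23.2
grasp_force: 78.6
```

```bash
python3 go.py 540 -110 330 162 0
```

```text
travel [ 0.421 -1.164 -0.071] rot [-0.    -0.     0.269] joints [ -3.  14.   7.  83.  -0. -33.] t 11.35 f [ 0.1  0.  -1.2] w 23.152701741346245
```

play_rows(
  deltas=[
    {"travel": [0.02, -0.05, 0], "rot": [0, 0, 0.02], "fingers": 0},
    {"travel": [0.06, -0.15, 0], "rot": [0, 0, 0.05], "fingers": 0},
    {"travel": [0.12, -0.3, 0], "rot": [0, 0, 0.08], "fingers": 0},
    {"travel": [0.18, -0.45, 0], "rot": [0, 0, 0.11], "fingers": 0},
    {"travel": [0.24, -0.6, -0.02], "rot": [0, 0, 0.14], "fingers": 0},
    {"travel": [0.3, -0.75, -0.04], "rot": [0, 0, 0.17], "fingers": 0},
    {"travel": [0.34, -0.85, -0.06], "rot": [0, 0, 0.2], "fingers": 0},
    {"travel": [0.38, -0.95, -0.07], "rot": [0, 0, 0.23], "fingers": 0},
    {"travel": [0.42, -1, -0.07], "rot": [0, 0, 0.26], "fingers": 0},
    {"travel": [0.42, -1, -0.07], "rot": [0, 0, 0.269], "fingers": 0},
  ],
)

```text
t: 12.18
eef_pos: [530.7, -93.1, 329.8]
eef_rot: [[-0.951, 0.309, -0.001], [0.309, 0.951, -0.001], [0.001, -0.001, -1.0]]
ft_force: [-0.2, -0.0, -1.7]
width: 23.0
grasp_force: 78.6
```

```bash
python3 go.py 555 -114 310 162 -58
```

```text
travel [-0.247 -0.103  0.165] rot [-0.    -0.322  0.   ] joints [-17.  17.  13.  86.  -0.   1.] t 12.1833 f [-0.2 -0.  -1.7] w 22.971661738791802
```

play_rows(
  deltas=[
    {"travel": [-0.02, -0.01, 0], "rot": [0, -0.02, 0], "fingers": 0},
    {"travel": [-0.05, -0.03, 0], "rot": [0, -0.055, 0], "fingers": 0},
    {"travel": [-0.08, -0.05, 0], "rot": [0, -0.09, 0], "fingers": 0},
    {"travel": [-0.12, -0.06, 0], "rot": [0, -0.125, 0], "fingers": 0},
    {"travel": [-0.15, -0.08, 0], "rot": [0, -0.16, 0], "fingers": 0},
    {"travel": [-0.18, -0.1, 0], "rot": [0, -0.195, 0], "fingers": 0},
    {"travel": [-0.21, -0.1, 0], "rot": [0, -0.23, 0], "fingers": 0},
    {"travel": [-0.24, -0.1, 0], "rot": [0, -0.265, 0], "fingers": 0},
    {"travel": [-0.25, -0.1, 0], "rot": [0, -0.3, 0], "fingers": 0},
    {"travel": [-0.25, -0.1, 0], "rot": [0, -0.322, 0], "fingers": 0},
  ],
)

```text
t: 13.02
eef_pos: [553.4, -111.3, 328.7]
eef_rot: [[-0.504, 0.304, 0.809], [0.161, 0.953, -0.258], [-0.849, -0.0, -0.529]]
ft_force: [0.4, 0.2, -2.3]
width: 23.1
grasp_force: 78.5
```

play_rows(
  deltas=[
    {"travel": [0, 0, 0], "rot": [0, 0, 0], "fingers": 0},
    {"travel": [0, 0, 0], "rot": [0, 0, 0], "fingers": 0},
    {"travel": [0, 0, 0], "rot": [0, 0, 0], "fingers": 0},
  ],
)

```text
t: 13.27
eef_pos: [556.4, -112.0, 332.4]
eef_rot: [[-0.505, 0.303, 0.808], [0.161, 0.953, -0.257], [-0.848, 0.0, -0.53]]
ft_force: [0.3, 0.3, -0.2]
width: 22.8
grasp_force: 78.6
```

```bash
python3 go.py 555 -114 310 162 -58; python3 - <<'E'
from h import *
s=grab('side'); t=grab('top'); o=arm.get_obs(); print(o['eef_pos'],o['eef_rot'].round(3).tolist())
cv2.imwrite('pics/tilt.png',np.hstack([cv2.resize(c['image'][y:y+120,x:x+120,::-1],(400,400),interpolation=2) for c,x,y in((s,200,140),(t,250,130))]))
g=o['eef_pos']-19*o['eef_rot'][:,2]; print('grip',g,proj(s,g),'tip pred',proj(s,g-[0,0,155]))
E
```

```text
travel [ 0.161 -0.02   0.094] rot [ 0.002 -0.     0.001] joints [-18. -21. -55.  -2.   0.  -0.] t 13.2667 f [ 0.3  0.3 -0.2] w 22.765578397657134
[ 557.92184511 -112.30660676  335.09009162] [[-0.502, 0.303, 0.81], [0.16, 0.953, -0.258], [-0.85, 0.0, -0.527]]
grip [ 542.53282249 -107.41050703  345.10039582] (np.float64(277.423368982546), np.float64(148.24455668162236)) tip pred (np.float64(274.7788746786507), np.float64(200.58928971172753))
```

View pics/tilt.png

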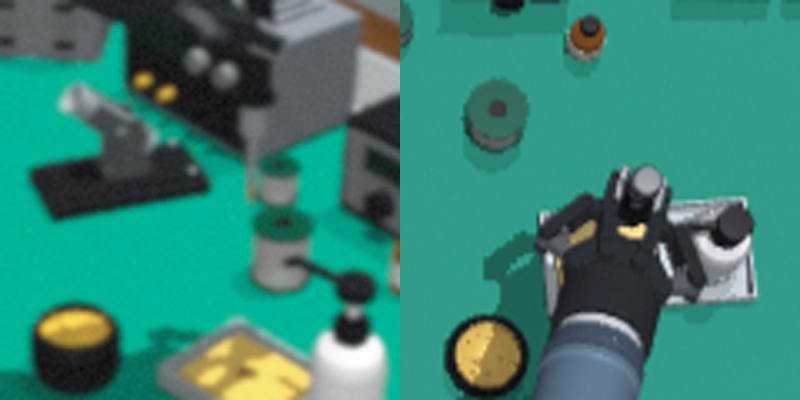

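The side crop shows the iron vertical, with its tip at (250,197), or full-image (275,199) where (275,201) was predicted. Joint 3 is at -55°, close to its limit, so before lowering I'll swing the hand about the vertical to put the wrist farther out.

```bash
python3 go.py 551 -128.5 335 117 -58
```

```text
travel [ 0.008 -0.146 -0.012] rot [0.214 0.001 0.133] joints [-18. -21. -55.  -2.   0.  -0.] t 13.3667 f [ 0.5  0.  -1.3] w 22.65873845639292
```

play_rows(
  deltas=[
    {"travel": [0, -0.02, 0], "rot": [0.021, 0, 0.013], "fingers": 0},
    {"travel": [0, -0.04, 0], "rot": [0.048, 0, 0.03], "fingers": 0},
    {"travel": [0, -0.06, 0], "rot": [0.074, 0, 0.046], "fingers": 0},
    {"travel": [0, -0.08, 0], "rot": [0.1, 0, 0.062], "fingers": 0},
    {"travel": [0, -0.1, 0], "rot": [0.126, 0, 0.078], "fingers": 0},
    {"travel": [0, -0.12, 0], "rot": [0.15, 0, 0.093], "fingers": 0},
    {"travel": [0, -0.14, 0], "rot": [0.174, 0, 0.108], "fingers": 0},
    {"travel": [0, -0.146, 0], "rot": [0.198, 0, 0.123], "fingers": 0},
    {"travel": [0, -0.146, 0], "rot": [0.214, 0, 0.133], "fingers": 0},
    {"travel": [0, -0.146, 0], "rot": [0.214, 0, 0.133], "fingers": 0},
  ],
)

```text
t: 14.2
eef_pos: [554.6, -126.5, 333.0]
eef_rot: [[-0.241, 0.89, 0.386], [0.472, 0.455, -0.755], [-0.848, -0.0, -0.53]]
ft_force: [0.5, -0.5, -1.0]
width: 22.9
grasp_force: 78.9
```

```bash
python3 go.py 551 -128.5 280 117 -58; python3 go.py 551 -128.5 220 117 -58
```

```text
travel [ 0.374 -0.034  0.235] rot [0. 0. 0.] joints [  6.   1. -31.  28. -52.  54.] t 14.2 f [ 0.5 -0.5 -1. ] w 22.894240338252022
travel [ 0.798 -0.034  0.5  ] rot [0. 0. 0.] joints [  6.   1. -31.  28. -52.  54.] t 14.2 f [ 0.5 -0.5 -1. ] w 22.894240338252022
```

play_rows(
  deltas=[
    {"travel": [0.05, -0.03, 0.03], "rot": [0, 0, 0], "fingers": 0},
    {"travel": [0.12, -0.034, 0.075], "rot": [0, 0, 0], "fingers": 0},
    {"travel": [0.19, -0.034, 0.12], "rot": [0, 0, 0], "fingers": 0},
    {"travel": [0.26, -0.034, 0.165], "rot": [0, 0, 0], "fingers": 0},
    {"travel": [0.33, -0.034, 0.21], "rot": [0, 0, 0], "fingers": 0},
    {"travel": [0.374, -0.034, 0.235], "rot": [0, 0, 0], "fingers": 0},
    {"travel": [0.374, -0.034, 0.235], "rot": [0, 0, 0], "fingers": 0},
    {"travel": [0.374, -0.034, 0.235], "rot": [0, 0, 0], "fingers": 0},
  ],
)

```text
t: 14.87
eef_pos: [545.9, -130.3, 277.7]
eef_rot: [[-0.242, 0.891, 0.384], [0.471, 0.454, -0.756], [-0.848, -0.002, -0.53]]
ft_force: [1.0, 0.3, -0.6]
width: 23.0
grasp_force: 78.9
```

```bash
python3 go.py 551 -128.5 222 117 -58; python3 - <<'E'
from h import *
s=grab('side'); o=arm.get_obs(); g=o['eef_pos']-19*o['eef_rot'][:,2]; print('grip',g,proj(s,g),'tip pred',proj(s,g-[0,0,155]))
cv2.imwrite('pics/low.png',cv2.resize(s['image'][140:290,230:340,::-1],(440,600),interpolation=2))
E
```

```text
travel [0.391 0.045 0.251] rot [-0.     0.     0.001] joints [  5.   3. -38.  19. -52.  53.] t 14.8667 f [ 1.   0.3 -0.6] w 23.01688849339589
grip [ 539.10059589 -115.77388525  288.42675058] (np.float64(277.652767783797), np.float64(169.8071962698411)) tip pred (np.float64(275.0398676696158), np.float64(219.86538379172165))
```

View pics/low.png

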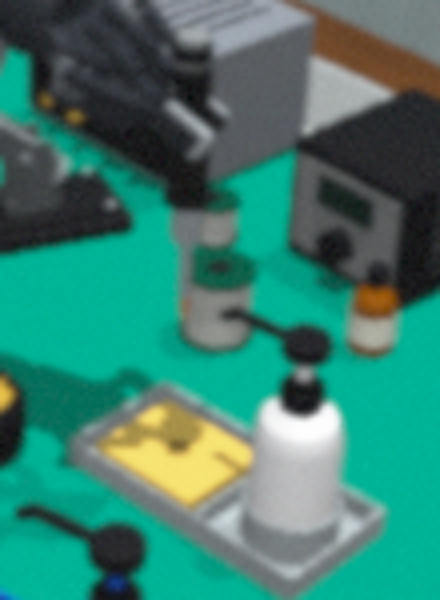

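The tip is at crop (187,312), full-image (277,218), close to the predicted (275,220), and the iron is vertical. The rest of the way down is next.

play_rows(
  deltas=[
    {"travel": [0.05, 0.02, 0.03], "rot": [0, 0, 0], "fingers": 0},
    {"travel": [0.12, 0.045, 0.075], "rot": [0, 0, 0], "fingers": 0},
    {"travel": [0.19, 0.045, 0.12], "rot": [0, 0, 0], "fingers": 0},
    {"travel": [0.26, 0.045, 0.165], "rot": [0, 0, 0], "fingers": 0},
    {"travel": [0.33, 0.045, 0.21], "rot": [0, 0, 0], "fingers": 0},
    {"travel": [0.391, 0.045, 0.251], "rot": [0, 0, 0], "fingers": 0},
    {"travel": [0.391, 0.045, 0.251], "rot": [0, 0, 0], "fingers": 0},
    {"travel": [0.391, 0.045, 0.251], "rot": [0, 0, 0], "fingers": 0},
    {"travel": [0.391, 0.045, 0.251], "rot": [0, 0, 0], "fingers": 0},
    {"travel": [0.391, 0.045, 0.251], "rot": [0, 0, 0], "fingers": 0},
  ],
)

```text
t: 15.75
eef_pos: [552.1, -128.0, 223.0]
eef_rot: [[-0.241, 0.891, 0.385], [0.471, 0.454, -0.756], [-0.849, -0.0, -0.529]]
ft_force: [-0.1, -0.3, -1.5]
width: 22.9
grasp_force: 78.9
```

```bash
python3 go.py 551 -128.5 222 117 -58; python3 - <<'E'
from h import *
s=grab('side'); o=arm.get_obs(); g=o['eef_pos']-19*o['eef_rot'][:,2]; print('grip',g,'tip pred px',proj(s,g-[0,0,155]),o['joint_vel'].round(1))
P=pts(s); c=s['image'][225:262,262:292].astype(int); q=P[225:262,262:292]
m=(abs(q[...,0]-543)<40)&(abs(q[...,1]+114)<35)&(q[...,2]>50)
ys,xs=np.nonzero(m)
for z in range(60,160,12):
    k=q[m]; k=k[(k[:,2]>=z)&(k[:,2]<z+12)]
    if len(k): print(z,len(k),k.mean(0).round(1),k[:,2].min().round(1))
cv2.imwrite('pics/end.png',cv2.resize(s['image'][170:290,230:340,::-1],(550,600),interpolation=2))
E
```

```text
travel [ 0.007 -0.01   0.004] rot [0. 0. 0.] joints [  6.   8. -42.  10. -52.  54.] t 15.75 f [-0.1 -0.3 -1.5] w 22.881227913382737
grip [ 544.64826036 -113.68812407  232.94675193] tip pred px (np.float64(275.13993474886126), np.float64(235.18203754563478)) [-0.1 -0.1 -0.3 -0.1  0.   0. ]
72 1 [ 546.1 -115.4   82.3] 82.3
84 5 [ 546.1 -116.5   90.5] 85.1
96 9 [ 545.7 -115.9  101.8] 97.1
108 4 [ 544.4 -117.3  113.1] 110.0
```

View pics/end.png

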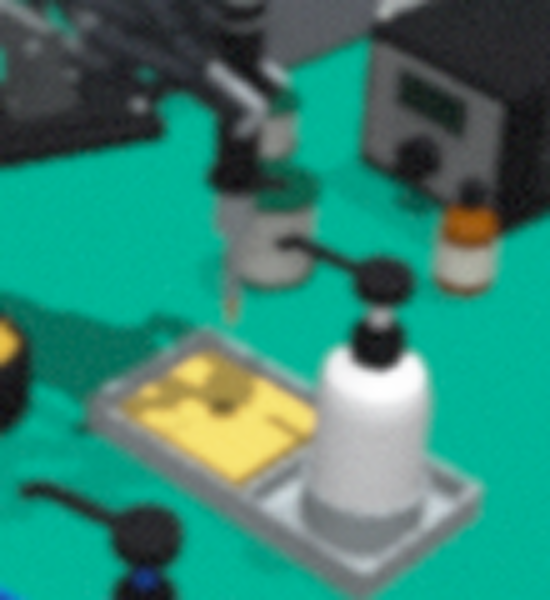

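The tip is at about (546,-115,80): 62 mm above the sponge face, 3 mm from its middle, vertical and touching nothing. The arm is still and the pump head is up, so I'll hand in.

```bash
python3 -c "
from cell import arm; print(arm.finish_job())"
```

```text
the job is handed in; nothing more can be done
None
```

I handed the job in at 15.8 s: the pump was pressed to its stop and let back up, and the iron is held still, tip down, about 62 mm above the sponge's middle and touching nothing; the hand-in gave no verdict.

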